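# Nest the sieves on the balance and hold the powder funnel ready over them

## Task

Build up the sieve nest on the balance: seat the shallow fine-mesh sieve squarely in the receiver pan that stands in the middle of the weighing plate and let it go, then the deeper coarse-mesh sieve squarely on top of it, leaving the nest in the middle. Then take the powder funnel out of its beaker, carry it over the bottles without knocking or shifting them, and finish while holding it upright and still, its spout centred about one centimetre above the rim of the top sieve. The funnel must at no time touch the sieves, the receiver or the balance, because I read the weight while I pour.

Things in the scene. Friction and masses are not known exactly. Their poses are not given: they have to be found in the camera images.
- balance: laboratory balance with yellow collar and white top cover, 311 mm long (x axis) by 242 mm wide (y axis), 102 mm high, fixed to the table at a slightly varying yaw; on the middle of the cover lies a round steel weighing plate, 130 mm diameter, 5 mm thick, its top 107 mm above the table. Cover and plate are sprung and give up to 1.5 mm under load. Origin: centre of its underside on the table.
- receiver: round steel receiver pan, loose, standing in the middle of the weighing plate: outside diameter 60 mm, inside 55 mm, height 20 mm, open at the top, 0.12 kg. Origin: centre of its underside; z is its upright axis.
- fine_sieve: shallow steel test sieve, fine mesh, 60 mm outside, 26 mm high: tapered skirt 0 to 6 mm (45 mm wide at the bottom, 50 at its top) that drops into the mouth below; straight frame 6 to 26 mm (wall 2.5 mm) whose shoulder rests on the rim below. 0.09 kg. Upright in either place in the tray. Origin: centre of its underside, z up; seated, 14 mm above the receiver's origin.
- coarse_sieve: deeper steel test sieve, coarse mesh, 60 mm outside, 34 mm high: the same skirt 0 to 6 mm, straight frame 6 to 34 mm (inside diameter 55 mm, wall 2.5 mm). 0.11 kg. Stands upright in the other place in the tray. Origin: centre of its underside, z up; seated, 20 mm above the fine sieve's origin.
- coarse_sieve_rim (a point): centre of the coarse sieve's mouth, level with its top rim, 34 mm above its origin
- sieve_tray: flat steel tray, 136 mm (x axis) by 246 mm (y axis, its long side), floor 2 mm thick, rim 16 mm high, fixed to the table left of the balance, its long side pointing roughly away from the robot. The sieves stand on its floor, about 60 mm either side of its middle along the long axis. Origin: centre of its underside.
- funnel: white powder funnel, 71 mm high, 0.05 kg: spout 16 mm outside diameter from 0 to 25 mm, cone 25 to 53 mm, straight round collar 60 mm outside diameter from 53 to 71 mm (wall 2 mm), to be gripped across the collar from above. It hangs upright by its cone in the beaker's mouth, collar 72 to 90 mm above the table. Origin: centre of the spout's lower end; z up its axis.
- beaker: clear 50 ml beaker, 44 mm diameter, 58 mm high, loose on the table to the right of the balance, with the funnel in its mouth. Origin: centre of its underside.
- cylinder: clear measuring cylinder, 54 mm wide at the foot, 153 mm tall, loose, between funnel and balance; a bystander to leave standing. Origin: centre of its underside, z upright.
- amber_bottle: amber bottle with black cap, 50 mm diameter, 94 mm tall, loose, between funnel and balance (it and the measuring cylinder may have changed places); a bystander to leave standing. Origin: centre of its underside, z upright.
- vial: brown tablet vial with white cap, 43 mm diameter, 78 mm tall, loose, farther back right of the balance; a bystander to leave standing. Origin: centre of its underside, z upright.
Not all that is in view belongs to the job. Leave any blue or pink look-alike of the funnel alone. What is shaped like the coarse_sieve but green is not meant.

How it is judged:
By the outcome, as a careful person would: the job done as asked, in the order asked, and still so for the second after the job is handed in, while the arm keeps its last pose, push and grip.
It also fails if it takes over 70 s, if anything falls off the work surface, if the arm or the gripper's body presses on something with over 40 N, if the wrist force passes 120 N, or if a joint passes its speed limit or range.

## Robot

A 7-joint arm with a two-finger parallel gripper is mounted at the origin on a cart in front of the work surface, level with it; the furniture and walls round the work are solid. World frame = base frame: x ahead of the robot, y to its left, z up, the work surface at z = 0. Lengths are in m, angles in rad, forces in N, time in s.
With the tool pointing down it reaches from about 0.4 to 0.85 m from the base axis. Payload 10.4 kg.
Tool frame: the origin (TCP) lies midway between the tips of the shut fingers; the grasp point (between the pads) lies 19 mm behind it; z points along the fingers, y is the line along which they close (so a half turn about z gives the same grasp; the last joint's range is limited). The gripper opens to 87 mm and grips with 3 to 60 N. Pads are 19 mm wide; open, the fingers measure 117 mm over their backs; the gripper's body (75 mm by 190 mm) begins 51 mm behind the grasp point.
Start: joints at [-1.302, 0.332, -0.065, 1.46, 0.022, 1.35, -0.088], TCP at [0.18, 0.599, 0.223] pointing down, gripper open.
Joint ranges: [-2.6, 2.6], [-0.5, 2.12], [-1.47, 1.34], [0.16, 2.42], [-1.27, 4.41], [0.06, 2.06], [-2.6, 2.6]. Speed limits (rad/s): [2.22, 2.22, 2.79, 2.79, 3.14, 3.14, 3.14].

## Interface

Orientations are given as a unit quaternion [x, y, z, w].
In Python, from bench import sensors, eyes, order gives the robot as it stands.
- The arm moves only by the tool arm_command, never from a script. Its argument "steps" is a list of rows, each an object with "rot": the turn, a rotation vector about the world's x, y, z in degrees, a list of three; "slide": the shift along the world's x, y, z in m, a list of three; "grip": the opening, from 0 (shut) to 1 (fully open). A call has exactly 8 rows; each row shifts and turns the commanded pose from where the row before left it; what a row does not reach is not made up. A row lasts 1/8 s, in which the tool goes at most 62.5 mm and 10.7 degrees, less where a joint would pass 70% of its speed; a pose out of reach is approached as far as the arm can. A call with a gripper value outside its range is refused whole. The fingers move at their own pace and stop on an object; "newtons" is the grip in N (left out, the last holds). Time passes only in rows, so rows that do not move let the fingers close, or fill a call up. It gives the time, the measured TCP pose, the force, the opening and the grip force at its end, in the units of the state.
- sensors.read_state(): the state, without advancing time (a new reading comes with each control period).
- eyes.camera(name): name is "scene" or "side" or "wrist"; returns a dict with "pixels" (400x640x3 uint8, red, green, blue), "intrinsics" (3x3 intrinsics, pixels), "pose" (4x4, takes a point from camera to world coordinates). Camera axes: x right, y down, z forward; pixel columns grow to the right and rows downward; lengths in m; the calibration is good to about 2 mm. A picture is of the moment at which its call begins. There is no depth.
- order.close_job(): hands the job in; it is judged then, once.
Trained networks look in a picture, given as the dict that the camera call returned (one of the last four; its "shot" number tells which), for a name from the list of things; names that differ only in an ending like _2 or _b are one class to them, and where a whole thing is asked for, a point or a joint stands for the part that bears it (a point fixed in the world has none). Each returns a list of dicts, best first, with "conf" (0 to 1); they miss things now and then, are a little off and sometimes report something else, mostly with a low value. They report only what shows in the picture. A call takes as long as a camera call. They do not tell look-alikes from the thing itself.
- eyes.look_for(name, picture): "bbox" ([left, top, right, bottom] in pixels, round what is visible of it).
The state is a dict: "time": time; "joint_positions": joint angles; "joint_vel": joint speeds; "joint_torque": joint torques, N m; "ee_pos": TCP position; "eef_rot": TCP orientation; "ft_force": force on the tool from outside, world axes, zero at the start; "torque": the same for the moment, N m; "width": finger opening in m; "grip_force": force on a finger pad.
Only numpy, scipy, OpenCV 4.12 (cv2) and the standard library are available. Lean on these libraries where they do the work, as an engineer would, in place of code of your own. Each camera call takes 0.05 s, during which the arm holds its last target. There are 200 camera calls.

## Working session

There is one attempt and no reset: what is moved stays moved. The work goes in short steps, Python scripts to look and compute and a tool call to move; the robot and the scene stay as the last step left them, time stands still between calls to the robot, and variables do not carry over. Pictures are saved under pics/ and viewed, at most 10 in all, crops included, and the job is handed in when it is done.

Besides the shell and the picture viewer there is one more tool, called after "Request:" as name(argument=value, ...), one argument or row to a line, values as JSON. arm_command: Moves the arm, as the interface text tells. Its arguments: {"type":"object","properties":{"steps":{"type":"array","items":{"type":"object","properties":{"rot":{"type":"array","items":{"type":"number"}},"slide":{"type":"array","items":{"type":"number"}},"grip":{"type":"number"}}}},"newtons":{"type":"number"}},"required":["steps"]}

```bash
mkdir -p pics; ls
cat > h.py <<'E'
import numpy as np, cv2
from bench import sensors, eyes, order
names=["balance","receiver","fine_sieve","coarse_sieve","sieve_tray","funnel","beaker","cylinder","amber_bottle","vial"]
def ray(p,uv):
    K=np.array(p["intrinsics"]);T=np.array(p["pose"])
    d=T[:3,:3]@np.linalg.solve(K,[uv[0],uv[1],1.]);return T[:3,3],d
def onz(p,uv,z):
    o,d=ray(p,uv);return o+d*(z-o[2])/d[2]
def proj(p,X):
    K=np.array(p["intrinsics"]);T=np.array(p["pose"])
    c=T[:3,:3].T@(np.array(X)-T[:3,3]);u=K@c;return u[:2]/u[2]
def save(p,n): cv2.imwrite("pics/"+n,cv2.cvtColor(p["pixels"],cv2.COLOR_RGB2BGR))
E
python3 - <<'E'
from h import *
s=sensors.read_state();print(s)
for c in ["scene","side","wrist"]:
    p=eyes.camera(c);save(p,c+"0.png");print(c,np.round(p["pose"],3).tolist(),np.round(p["intrinsics"],1).tolist())
    for n in names:
        print(n,[(np.round(d["bbox"]).tolist(),round(d["conf"],2)) for d in eyes.look_for(n,p)[:4]])
E
```

```text
pics
{'time': 0.0, 'joint_positions': array([-1.3016037 ,  0.33288361, -0.06469207,  1.46095784,  0.02162761,
        1.34986007, -0.08850546]), 'joint_vel': array([-0.00098141,  0.00105643,  0.0006945 , -0.00099775, -0.00029526,
       -0.00044091,  0.0001793 ]), 'joint_torque': array([-1.19406759e-04, -6.23232150e+01,  2.45650409e-02, -3.89922452e+01,
       -6.14316668e-02,  3.94080975e-02,  1.45987897e-04]), 'ee_pos': array([0.17970242, 0.59821012, 0.22173869]), 'eef_rot': array([ 1.45372092e-01,  9.89376802e-01, -7.04066827e-04, -5.60356053e-05]), 'ft_force': array([-0.09190517,  0.29955598,  0.36920779]), 'torque': array([ 0.0109337 , -0.00538439, -0.03285141]), 'grip_force': 0.0, 'width': 0.08694832343744331}
scene [[-0.745, -0.412, 0.525, -0.231], [-0.667, 0.433, -0.606, 0.944], [0.022, -0.802, -0.597, 0.975], [0.0, 0.0, 0.0, 1.0]] [[411.6, 0.0, 322.1], [0.0, 411.6, 200.1], [0.0, 0.0, 1.0]]
balance []
receiver []
fine_sieve []
coarse_sieve [([202.0, 257.0, 219.0, 276.0], 0.67), ([250.0, 270.0, 254.0, 286.0], 0.64), ([242.0, 230.0, 252.0, 245.0], 0.58)]
sieve_tray [([228.0, 24
[... 722 characters left out ...]
288.0, 182.0, 389.0, 277.0], 0.25)]
sieve_tray [([369.0, 166.0, 454.0, 207.0], 0.79)]
funnel [([196.0, 240.0, 219.0, 268.0], 0.86), ([168.0, 206.0, 189.0, 231.0], 0.64), ([166.0, 246.0, 184.0, 278.0], 0.56)]
beaker [([176.0, 227.0, 194.0, 244.0], 0.61)]
cylinder [([229.0, 198.0, 249.0, 247.0], 0.82)]
amber_bottle [([222.0, 196.0, 238.0, 228.0], 0.53)]
vial [([239.0, 242.0, 253.0, 275.0], 0.56)]
wrist [[0.288, 0.926, 0.244, 0.112], [0.958, -0.279, -0.073, 0.618], [0.0, 0.254, -0.967, 0.384], [0.0, 0.0, 0.0, 1.0]] [[352.8, 0.0, 323.1], [0.0, 352.8, 195.6], [0.0, 0.0, 1.0]]
balance []
receiver []
fine_sieve []
coarse_sieve []
sieve_tray []
funnel []
beaker []
cylinder []
amber_bottle []
vial []
```

View pics/scene0.png

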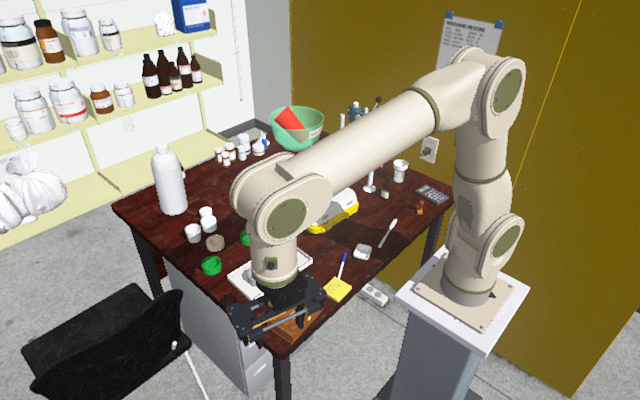

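View pics/side0.png

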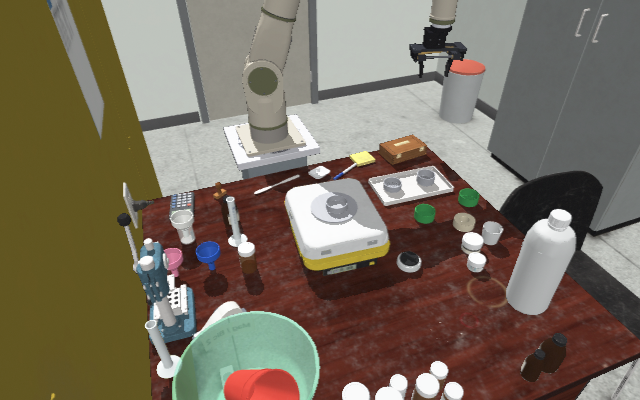

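View pics/wrist0.png

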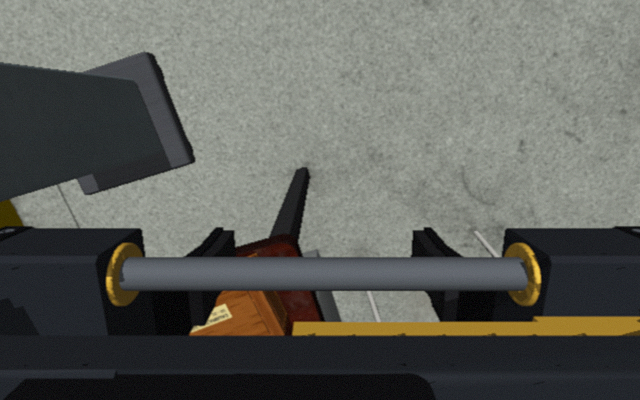

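Side view: balance at about (337,222) with the receiver at (336,203), tray sieves at (392,185) and (426,176). The white funnel in its beaker is at (182,220), the cylinder at (236,222) and the amber bottle at (247,258). The scene view is hidden by the arm, and the wrist camera sees only floor. I'll enlarge the side view.

Run:
```python
from h import *
p=eyes.camera("side");im=cv2.cvtColor(p["pixels"],cv2.COLOR_RGB2BGR)
a=cv2.resize(im[155:215,360:460],(800,480),interpolation=cv2.INTER_CUBIC)[:, :]
a=cv2.resize(im[160:210,360:460],(600,300),interpolation=cv2.INTER_CUBIC)
b=cv2.resize(im[180:280,160:260],(300,300),interpolation=cv2.INTER_CUBIC)
c=cv2.resize(im[180:230,300:400],(600,300),interpolation=cv2.INTER_CUBIC)
b=cv2.resize(im[180:280,160:360],(600,300),interpolation=cv2.INTER_CUBIC)
cv2.imwrite("pics/crop.png",np.vstack([a,b]))
def s(n,uv,z): print(n,np.round(onz(p,uv,z),3))
for n,bb,h in [("s1",(383,180,402,196),.02),("s2",(414,167,436,186),.02),("recv",(324,194,345,216),.117),("funnel",(168,206,189,231),.078),("cyl",(229,198,249,247),.07),("amber",(237,242,257,275),.047)]:
    s(n,((bb[0]+bb[2])/2,(bb[1]+bb[3])/2),h)
s("tray",(411.5,186.5),.008)
for uv in [(285,187),(355,180),(389,238),(300,250)]: s("bal corner",uv,.1)
```

```text
s1 [0.507 0.278 0.02 ]
s2 [0.49  0.409 0.02 ]
recv [0.629 0.026 0.117]
funnel [ 0.482 -0.381  0.078]
cyl [ 0.55  -0.226  0.07 ]
amber [ 0.67  -0.233  0.047]
tray [0.509 0.349 0.008]
bal corner [ 0.479 -0.07   0.1  ]
bal corner [0.522 0.135 0.1  ]
bal corner [0.782 0.113 0.1  ]
bal corner [ 0.741 -0.11   0.1  ]
```

View pics/crop.png

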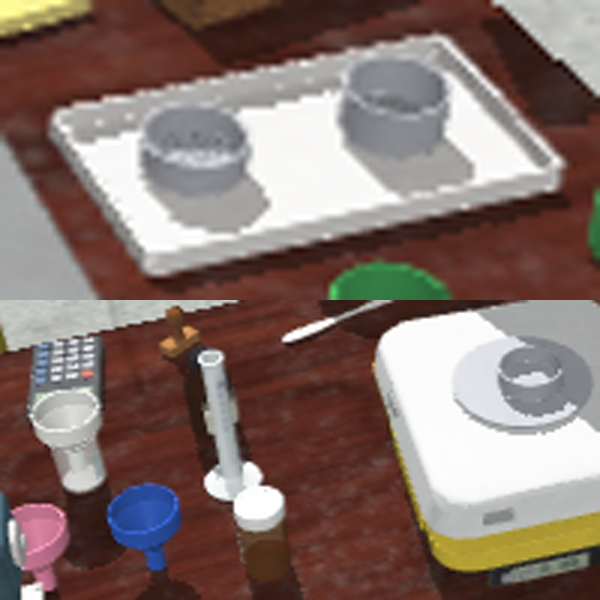

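The crop settles it: the left, nearer sieve (392,185) is the shallow fine one and the right one (426,176) is the deeper coarse one. The bottle with the white cap (crop 262,535) is the vial. The amber bottle stands dark behind the cylinder. I'll move over the tray.

Request:
arm_command(
  steps=[
    {"slide": [0.03,-0.03,0.02],"rot": [0,0,2],"grip": 0.86},
    {"slide": [0.04,-0.03,0.02],"rot": [0,0,2],"grip": 0.86},
    {"slide": [0.04,-0.03,0.02],"rot": [0,0,2],"grip": 0.86},
    {"slide": [0.04,-0.03,0.02],"rot": [0,0,2],"grip": 0.86},
    {"slide": [0.04,-0.03,0.02],"rot": [0,0,2],"grip": 0.86},
    {"slide": [0.04,-0.03,0.0],"rot": [0,0,2],"grip": 0.86},
    {"slide": [0.04,-0.03,0.0],"rot": [0,0,2],"grip": 0.86},
    {"slide": [0.04,-0.04,0.0],"rot": [0,0,2],"grip": 0.86},
  ],
)

```text
time: 2.7
ee_pos: [0.4906, 0.3481, 0.3225]
eef_rot: [0.005, 1.0, 0.0, -0.0]
ft_force: [1.0, -0.3, 0.3]
width: 0.0747
grip_force: 0.0
```

Run:
```python
from h import *
s=sensors.read_state();print(s["time"],s["ee_pos"],s["eef_rot"],s["ft_force"])
A=[]
for c in ["wrist","scene"]:
    p=eyes.camera(c);save(p,c+"1.png");A.append(p)
    for n in names:
        r=eyes.look_for(n,p)[:4]
        print(c,n,[(np.round(d["bbox"]).tolist(),round(d["conf"],2)) for d in r])
```

```text
2.7 [0.49060648 0.34808392 0.32252892] [ 5.02636810e-03  9.99987342e-01  2.25310693e-04 -3.90375525e-05] [ 0.96334041 -0.34160922  0.27697223]
wrist balance [([0.0, 138.0, 181.0, 257.0], 0.71)]
wrist receiver []
wrist fine_sieve [([253.0, 131.0, 300.0, 178.0], 0.85)]
wrist coarse_sieve [([346.0, 138.0, 391.0, 186.0], 0.67), ([392.0, 242.0, 402.0, 258.0], 0.52)]
wrist sieve_tray [([230.0, 103.0, 421.0, 211.0], 0.82)]
wrist funnel [([228.0, 104.0, 423.0, 212.0], 0.54)]
wrist beaker []
wrist cylinder []
wrist amber_bottle []
wrist vial []
scene balance [([266.0, 165.0, 361.0, 233.0], 0.81)]
scene receiver [([304.0, 177.0, 319.0, 192.0], 0.51)]
scene fine_sieve [([278.0, 250.0, 299.0, 271.0], 0.62)]
scene coarse_sieve [([200.0, 258.0, 222.0, 272.0], 0.78), ([249.0, 267.0, 267.0, 287.0], 0.68), ([242.0, 227.0, 257.0, 242.0], 0.55), ([394.0, 174.0, 404.0, 183.0], 0.39)]
scene sieve_tray [([227.0, 238.0, 313.0, 303.0], 0.71)]
scene funnel [([361.0, 158.0, 371.0, 174.0], 0.59), ([376.0, 150.0, 390.0, 164.0], 0.55), ([245.0, 264.0, 267.0, 288.0], 0.15)]
scene beaker []
scene cylinder [([365.0, 157.0, 380.0, 193.0], 0.49)]
scene amber_bottle [([380.0, 178.0, 391.0, 200.0], 0.6)]
scene vial [([366.0, 158.0, 377.0, 191.0], 0.52), ([344.0, 158.0, 356.0, 180.0], 0.51), ([279.0, 250.0, 298.0, 272.0], 0.39)]
```

View pics/wrist1.png

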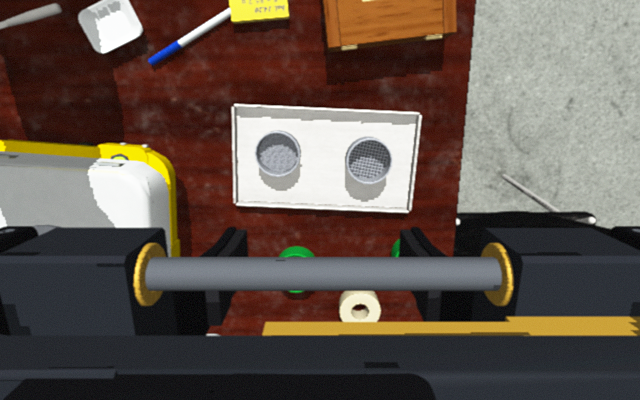

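The wrist view shows the tray and both sieves clearly: fine rim about (278,153), coarse rim about (368,160), tray turned about 3°. I'll fit the rim circles.

```bash
cat >> h.py <<'E'
def fitcirc(p,g,z,rs,span=.012,st=.0005):
    "centre (x,y) of horizontal concentric circles rs=[(r,z)..] near g by edge distance"
    im=cv2.resize(cv2.cvtColor(p["pixels"],cv2.COLOR_RGB2GRAY),None,fx=4,fy=4,interpolation=cv2.INTER_CUBIC)
    gx,gy=cv2.Sobel(im,cv2.CV_32F,1,0,ksize=5),cv2.Sobel(im,cv2.CV_32F,0,1,ksize=5)
    m=cv2.GaussianBlur(np.minimum(np.hypot(gx,gy),2500),(0,0),2)
    K=np.array(p["intrinsics"]);T=np.array(p["pose"]);t=np.linspace(0,2*np.pi,120,endpoint=False)
    best=[]
    for dx in np.arange(-span,span+1e-9,st):
        for dy in np.arange(-span,span+1e-9,st):
            sc=0
            for r in rs:
                X=np.stack([g[0]+dx+r*np.cos(t),g[1]+dy+r*np.sin(t),0*t+z],1)
                c=(X-T[:3,3])@T[:3,:3];u=(c@K.T);u=((u[:,:2]/u[:,2:]+.5)*4-.5).astype(int)
                ok=(u[:,0]>=0)&(u[:,1]>=0)&(u[:,0]<im.shape[1])&(u[:,1]<im.shape[0])
                sc+=m[u[ok,1],u[ok,0]].sum()/120
            best.append((sc,g[0]+dx,g[1]+dy))
    best.sort(reverse=True)
    b=np.array(best[:8]);return np.round(b[:,1:].mean(0),4),np.round(b[0,0]),np.round(b[:,1:].std(0),4)
E
python3 - <<'E'
from h import *
p=eyes.camera("wrist")
s=sensors.read_state();print(s["ee_pos"])
print("cam",np.round(p["pose"],3).tolist())
for n,uv,z in [("fine",(278,153),.028),("coarse",(368,160),.036)]:
    g=onz(p,uv,z)[:2];print(n,g)
    for rs in ([.03],[.03,.0275]):print(fitcirc(p,g,z,rs))
for uv in [(234,104),(421,114),(410,212),(234,206)]: print(np.round(onz(p,uv,.016),4))
q=eyes.camera("side")
for n,uv,z in [("fine",(392,185),.028),("coarse",(426,173),.036),("recv",(336,201),.127)]:
    g=onz(q,uv,z)[:2];print("side",n,g,fitcirc(q,g,z,[.03]),fitcirc(q,g,z,[.03,.0275]))
g=onz(q,(180,214),.09)[:2];print("funnel",g,fitcirc(q,g,.09,[.03]),fitcirc(q,g,.072,[.03]))
E
```

```text
[0.48976916 0.34858412 0.3225578 ]
cam [[0.013, 0.967, 0.254, 0.419], [1.0, -0.013, -0.003, 0.349], [0.0, 0.254, -0.967, 0.484], [0.0, 0.0, 0.0, 1.0]]
fine [0.48148922 0.28983785]
(array([0.485 , 0.2903]), np.float64(997.0), array([0.0006, 0.0004]))
(array([0.4834, 0.2886]), np.float64(1960.0), array([0.0004, 0.0004]))
coarse [0.49087917 0.40564216]
(array([0.4938, 0.4043]), np.float64(1117.0), array([0.0011, 0.0002]))
(array([0.4932, 0.4063]), np.float64(2158.0), array([0.0002, 0.0007]))
[0.4193 0.2346 0.016 ]
[0.435  0.4756 0.016 ]
[0.5676 0.4679 0.016 ]
[0.5558 0.2241 0.016 ]
side fine [0.50105587 0.27841327] (array([0.4894, 0.2847]), np.float64(1260.0), array([0.0003, 0.0006])) (array([0.4892, 0.2854]), np.float64(2609.0), array([0.0002, 0.0006]))
side coarse [0.49208778 0.40889936] (array([0.4858, 0.4208]), np.float64(1234.0), array([0.0008, 0.0002])) (array([0.4908, 0.4126]), np.float64(2329.0), array([0.006 , 0.0083]))
side recv [0.62550012 0.03184695] (array([0.6216, 0.0437]), np.float64(267.0), array([0.0008, 0.0002])) (array([0.6147, 0.0403]), np.float64(512.0), array([0.0009, 0.0007]))
funnel [ 0.47918339 -0.37397363] (array([ 0.4904, -0.3708]), np.float64(1595.0), array([0.0005, 0.0003])) (array([ 0.4676, -0.3712]), np.float64(1537.0), array([0.0004, 0.0004]))
```

Request:
arm_command(
  steps=[
    {"slide": [-0.001,-0.01,-0.025],"rot": [0,0,-1],"grip": 0.86},
    {"slide": [-0.001,-0.01,-0.025],"rot": [0,0,-1],"grip": 0.86},
    {"slide": [-0.001,-0.01,-0.03],"rot": [0,0,-1],"grip": 0.86},
    {"slide": [-0.001,-0.01,-0.03],"grip": 0.86},
    {"slide": [-0.001,-0.01,-0.03],"grip": 0.86},
    {"slide": [-0.001,-0.01,-0.03],"grip": 0.86},
    {"slide": [0,0,-0.02],"grip": 0.86},
    {"slide": [0,0,-0.01],"grip": 0.86},
  ],
)

```text
schema error: expected keys rot, slide, grip
```

Run:
```python
from h import *
p=eyes.camera("wrist");save(p,"wrist2.png")
s=sensors.read_state();print(s["time"],s["ee_pos"],s["eef_rot"])
print(eyes.look_for("fine_sieve",p)[:2])
print(proj(p,[.4835,.289,.028]))
for g in ([.4835,.289],[.488,.289]):
  for rs in ([.03],[.0275],[.03,.0275]):print(fitcirc(p,g,.028,rs))
```

```text
3.95 [0.48978887 0.34860539 0.32260301] [6.27398717e-03 9.99980316e-01 7.01885261e-05 3.90803820e-06]
[{'bbox': [253.3, 130.3, 299.8, 178.7], 'conf': 0.7}]
[277.4223684  154.55603171]
(array([0.485 , 0.2904]), np.float64(995.0), array([0.0006, 0.0003]))
(array([0.4839, 0.2879]), np.float64(1348.0), array([0.0004, 0.0004]))
(array([0.4836, 0.2886]), np.float64(1979.0), array([0.0004, 0.0004]))
(array([0.485 , 0.2904]), np.float64(995.0), array([0.0006, 0.0003]))
(array([0.4839, 0.2879]), np.float64(1348.0), array([0.0004, 0.0004]))
(array([0.4836, 0.2886]), np.float64(1979.0), array([0.0004, 0.0004]))
```

View pics/wrist2.png

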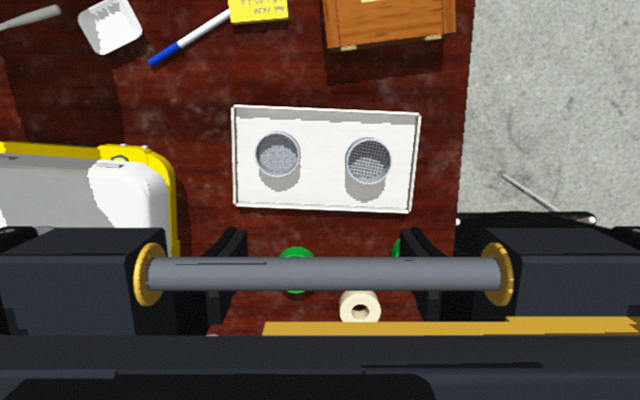

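The picture is unchanged because the call was refused: every row needs "rot". I'll resend it.

Request:
arm_command(
  steps=[
    {"slide": [-0.001,-0.01,-0.025],"rot": [0,0,-1],"grip": 0.86},
    {"slide": [-0.001,-0.01,-0.025],"rot": [0,0,-1],"grip": 0.86},
    {"slide": [-0.001,-0.01,-0.03],"rot": [0,0,-1],"grip": 0.86},
    {"slide": [-0.001,-0.01,-0.03],"rot": [0,0,0],"grip": 0.86},
    {"slide": [-0.001,-0.01,-0.03],"rot": [0,0,0],"grip": 0.86},
    {"slide": [-0.001,-0.01,-0.03],"rot": [0,0,0],"grip": 0.86},
    {"slide": [0,0,-0.02],"rot": [0,0,0],"grip": 0.86},
    {"slide": [0,0,-0.01],"rot": [0,0,0],"grip": 0.86},
  ],
)

```text
time: 5.0
ee_pos: [0.4834, 0.2883, 0.1216]
eef_rot: [0.032, 0.999, -0.0, -0.0]
ft_force: [-1.0, 0.3, 0.5]
width: 0.0747
grip_force: 0.0
```

Run:
```python
from h import *
p=eyes.camera("wrist");save(p,"wrist3.png")
s=sensors.read_state();print(s["time"],s["ee_pos"],s["eef_rot"])
print(eyes.look_for("fine_sieve",p)[:2])
print(proj(p,[.4835,.289,.028]))
for g in ([.4845,.289],):
  for rs in ([.03],[.0275],[.03,.0275]):print(fitcirc(p,g,.028,rs))
```

```text
5.05 [0.48312826 0.28824956 0.12085037] [ 3.23839898e-02  9.99474985e-01 -6.06470861e-04 -8.14285612e-04]
[{'bbox': [285.6, 157.5, 365.1, 237.2], 'conf': 0.57}]
[324.77430357 199.98626211]
(array([0.4842, 0.2887]), np.float64(721.0), array([0.001 , 0.0023]))
(array([0.4834, 0.2876]), np.float64(1338.0), array([0.0004, 0.0004]))
(array([0.4834, 0.2876]), np.float64(1955.0), array([0.0005, 0.0003]))
```

Request:
arm_command(
  steps=[
    {"slide": [0,0,-0.03],"rot": [0,0,0],"grip": 0.86},
    {"slide": [0,0,-0.03],"rot": [0,0,0],"grip": 0.86},
    {"slide": [0,0,-0.025],"rot": [0,0,0],"grip": 0.86},
    {"slide": [0,0,-0.016],"rot": [0,0,0],"grip": 0.86},
    {"slide": [0,0,-0.009],"rot": [0,0,0],"grip": 0.86},
    {"slide": [0,0,0],"rot": [0,0,0],"grip": 0.86},
    {"slide": [0,0,0],"rot": [0,0,0],"grip": 0.6},
    {"slide": [0,0,0],"rot": [0,0,0],"grip": 0.6},
  ],
  newtons=15,
)

```text
time: 6.1
ee_pos: [0.4842, 0.2889, 0.0133]
eef_rot: [0.032, 0.999, 0.0, 0.0]
ft_force: [-0.7, -1.6, 0.9]
width: 0.0621
grip_force: 0.4
```

Request:
arm_command(
  steps=[
    {"slide": [0,0,0],"rot": [0,0,0],"grip": 0.6},
    {"slide": [0,0,0],"rot": [0,0,0],"grip": 0.6},
    {"slide": [0,0,0.01],"rot": [0,0,0],"grip": 0.6},
    {"slide": [0,0,0.03],"rot": [0,0,0],"grip": 0.6},
    {"slide": [0,0,0.04],"rot": [0,0,0],"grip": 0.6},
    {"slide": [0,0,0.045],"rot": [0,0,0],"grip": 0.6},
    {"slide": [0,0,0.045],"rot": [0,0,0],"grip": 0.6},
    {"slide": [0,0,0.03],"rot": [0,0,0],"grip": 0.6},
  ],
  newtons=20,
)

```text
time: 7.1
ee_pos: [0.484, 0.2887, 0.2154]
eef_rot: [0.033, 0.999, 0.001, 0.001]
ft_force: [-0.3, 0.8, -0.6]
width: 0.0603
grip_force: 20.0
```

Run:
```python
from h import *
p=eyes.camera("scene");q=eyes.camera("side");w=eyes.camera("wrist")
cv2.imwrite("pics/m4.png",cv2.cvtColor(np.vstack([np.hstack([cv2.resize(p["pixels"][140:240,250:410],(400,250)),cv2.resize(q["pixels"][170:270,290:450],(400,250))]),cv2.resize(w["pixels"][:230],(800,288))]),cv2.COLOR_RGB2BGR))
s=sensors.read_state();print(s["time"],s["ee_pos"],s["width"],s["grip_force"],s["ft_force"])
for n,c in (("scene",p),("side",q)):
  for m in("receiver","balance"):print(n,m,[(d["bbox"],d["conf"]) for d in eyes.look_for(m,c)[:2]])
for uv in [(311,181)]:
  g=onz(p,uv,.127)[:2];print(g,fitcirc(p,g,.127,[.03,.0275]),"plate",fitcirc(p,g,.107,[.065],.025,.001))
g=onz(q,(336,201),.127)[:2];print(g,fitcirc(q,g,.127,[.03,.0275]),"plate",fitcirc(q,g,.107,[.065],.025,.001))
```

```text
7.25 [0.48434221 0.28896717 0.21438116] 0.06023051518405443 19.999849945306778 [ 0.11717312 -0.21827625 -1.83343662]
scene receiver []
scene balance [([281.3, 169.0, 360.6, 232.3], 0.94)]
side receiver [([324.9, 192.6, 347.5, 215.6], 0.91)]
side balance [([287.4, 180.8, 389.5, 277.4], 0.72)]
[0.62268012 0.02367249] (array([0.6107, 0.014 ]), np.float64(1523.0), array([0.0002, 0.0012])) plate (array([0.6131, 0.0299]), np.float64(879.0), array([0.001 , 0.0007]))
[0.62550012 0.03184695] (array([0.6149, 0.0406]), np.float64(526.0), array([0.0009, 0.0007])) plate (array([0.6226, 0.026 ]), np.float64(666.0), array([0.0008, 0.0008]))
```

View pics/m4.png

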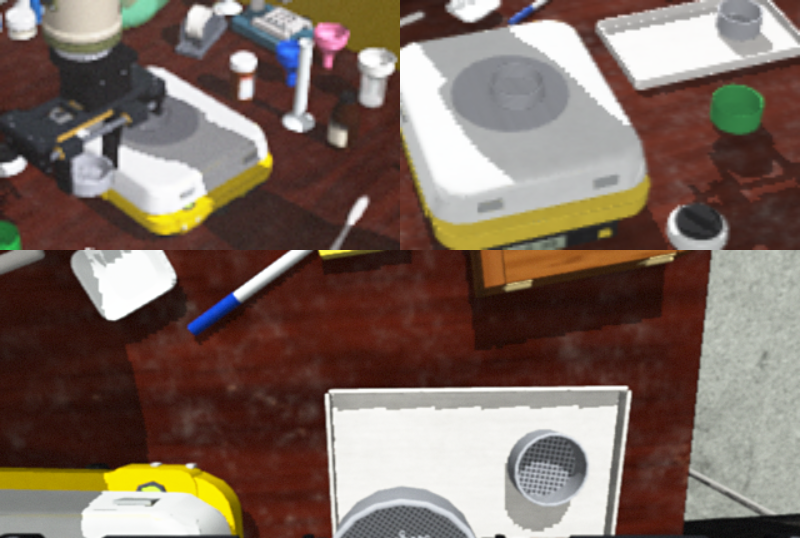

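Top right shows the balance in shadow with the receiver at mid-plate; bottom shows the fine sieve gripped and the coarse one left in the tray; top left shows the sieve held upright. Next I'll move beyond the receiver so the wrist camera looks straight down on it.

Request:
arm_command(
  steps=[
    {"slide": [0.02,-0.025,0.01],"rot": [0,0,0],"grip": 0.6},
    {"slide": [0.027,-0.034,0.005],"rot": [0,0,0],"grip": 0.6},
    {"slide": [0.03,-0.036,0],"rot": [0,0,0],"grip": 0.6},
    {"slide": [0.03,-0.036,0],"rot": [0,0,0],"grip": 0.6},
    {"slide": [0.03,-0.036,0],"rot": [0,0,0],"grip": 0.6},
    {"slide": [0.03,-0.036,0],"rot": [0,0,0],"grip": 0.6},
    {"slide": [0.027,-0.034,0],"rot": [0,0,0],"grip": 0.6},
    {"slide": [0.02,-0.023,0],"rot": [0,0,0],"grip": 0.6},
  ],
)

```text
time: 8.45
ee_pos: [0.6982, 0.0263, 0.226]
eef_rot: [0.033, 0.999, -0.001, -0.001]
ft_force: [0.3, -0.1, -0.6]
width: 0.0598
grip_force: 20.0
```

Run:
```python
from h import *
w=eyes.camera("wrist");save(w,"w5.png")
s=sensors.read_state();print(s["time"],s["ee_pos"],s["eef_rot"],s["width"],s["ft_force"])
print([(d["bbox"],d["conf"]) for d in eyes.look_for("receiver",w)[:2]],[(d["bbox"],d["conf"]) for d in eyes.look_for("fine_sieve",w)[:2]])
g=[.62,.028]
for rs in ([.03],[.0275],[.03,.0275]):print(fitcirc(w,g,.127,rs,.016))
print("plate",fitcirc(w,g,.107,[.065],.02,.001))
e=s["ee_pos"]
for rs in ([.03],[.0275],[.03,.0275]):print("held",fitcirc(w,e,e[2]+.016,rs,.008)[0]-e[:2])
print(proj(w,[.62,.028,.127]))
```

```text
8.5 [0.69937862 0.02248889 0.22548398] [ 3.48876011e-02  9.99389345e-01 -1.74275359e-03 -8.69084048e-04] 0.060217087387668594 [-1.51429668 -3.54319037 -0.38250201]
[([285.0, 55.9, 369.7, 140.5], 0.65)] [([257.3, 188.8, 385.1, 320.8], 0.58)]
(array([0.626 , 0.0351]), np.float64(313.0), array([0.0019, 0.0033]))
(array([0.6228, 0.033 ]), np.float64(651.0), array([0.0004, 0.0004]))
(array([0.6234, 0.033 ]), np.float64(820.0), array([0.0012, 0.0006]))
plate (array([0.616 , 0.0275]), np.float64(375.0), array([0.0007, 0.0009]))
held [-0.00327862  0.00321111]
held [-0.00047862  0.00311111]
held [-0.00117862  0.00311111]
[319.05603197  91.8982505 ]
```

View pics/w5.png

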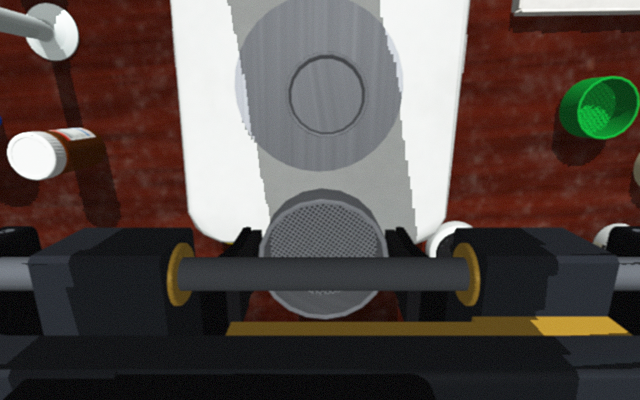

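The view shows the receiver's rim circle at about (327,94) on the plate, and the held sieve at about (323,255). The arm was still settling, so I'll let it come to rest while rows bring it nearer.

Request:
arm_command(
  steps=[
    {"slide": [0,0.006,0],"rot": [0,0,0],"grip": 0.6},
    {"slide": [0,0,0],"rot": [0,0,0],"grip": 0.6},
    {"slide": [0,0,0],"rot": [0,0,0],"grip": 0.6},
    {"slide": [0,0,0],"rot": [0,0,0],"grip": 0.6},
    {"slide": [0,0,0],"rot": [0,0,0],"grip": 0.6},
    {"slide": [0,0,0],"rot": [0,0,0],"grip": 0.6},
    {"slide": [0,0,0],"rot": [0,0,0],"grip": 0.6},
    {"slide": [0,0,0],"rot": [0,0,0],"grip": 0.6},
  ],
)

```text
time: 9.6
ee_pos: [0.6978, 0.0345, 0.2275]
eef_rot: [0.032, 0.999, 0.0, -0.0]
ft_force: [0.8, -0.8, -0.8]
width: 0.0601
grip_force: 20.0
```

Run:
```python
from h import *
for k in range(2):
    s0=sensors.read_state();w=eyes.camera("wrist");save(w,"w6.png")
    s=sensors.read_state();print(s["time"],s0["ee_pos"],s["ee_pos"],s["eef_rot"],s["width"])
    for nm,z in(("receiver",.127),("fine_sieve",s["ee_pos"][2]+.016)):
        for d in eyes.look_for(nm,w)[:1]:
            b=d["bbox"];print(nm,b,d["conf"],onz(w,((b[0]+b[2])/2,(b[1]+b[3])/2),z))
    g=[.622,.030]
    for rs in ([.0275],[.03,.0275]):print(fitcirc(w,g,.127,rs,.012))
    print("plate",fitcirc(w,g,.107,[.065],.016,.001))
    e=s["ee_pos"]
    for rs in ([.03],[.0275],[.03,.0275]):print("held",fitcirc(w,e,e[2]+.016,rs,.006)[0]-e[:2])
im=w["pixels"]
# dark ring of receiver
gray=cv2.cvtColor(im,cv2.COLOR_RGB2GRAY).astype(int)
print(gray[95,270:380:2].tolist());print(gray[40:150:2,328].tolist())
```

```text
9.65 [0.6977807  0.03454287 0.22754372] [0.6978074  0.03458429 0.2275476 ] [ 3.24531473e-02  9.99473257e-01  4.84526107e-05 -1.94687143e-06] 0.05954279835834506
receiver [276.6, 56.1, 355.6, 138.5] 0.68 [0.62333331 0.03391123 0.127     ]
fine_sieve [257.9, 186.3, 387.8, 321.2] 0.62 [0.69249512 0.03426434 0.2435476 ]
(array([0.6226, 0.0331]), np.float64(653.0), array([0.0004, 0.0004]))
(array([0.6236, 0.0335]), np.float64(828.0), array([0.0012, 0.0009]))
plate (array([0.616 , 0.0273]), np.float64(387.0), array([0.0007, 0.001 ]))
held [-0.0022074  -0.00028429]
held [ 0.0002926  -0.00058429]
held [-0.0004074  -0.00058429]
9.8 [0.69779086 0.03459113 0.22755978] [0.69780217 0.03459027 0.2275627 ] [3.24691889e-02 9.99472736e-01 4.00709078e-05 5.57226270e-06] 0.060137604776853835
receiver [276.6, 55.2, 354.2, 138.9] 0.92 [0.62312868 0.03344439 0.127     ]
fine_sieve [256.8, 188.2, 388.0, 321.4] 0.68 [0.69298254 0.03405416 0.2435627 ]
(array([0.6226, 0.0331]), np.float64(652.0), array([0.0004, 0.0004]))
(array([0.6238, 0.0334]), np.float64(827.0), array([0.0014, 0.0006]))
plate (array([0.616 , 0.0273]), np.float64(393.0), array([0.0007, 0.001 ]))
held [-0.00220217 -0.00029027]
held [ 0.00029783 -0.00059027]
held [-0.00040217 -0.00059027]
[123, 122, 109, 115, 74, 88, 128, 130, 130, 125, 128, 123, 127, 127, 126, 124, 130, 129, 123, 121, 124, 132, 128, 122, 124, 123, 124, 124, 123, 126, 128, 129, 131, 128, 130, 127, 126, 124, 128, 132, 110, 77, 118, 121, 129, 128, 130, 129, 123, 126, 124, 128, 122, 125, 129]
[132, 134, 135, 135, 131, 135, 131, 131, 127, 107, 69, 93, 133, 130, 130, 131, 129, 127, 125, 125, 129, 130, 125, 127, 127, 127, 125, 124, 127, 125, 127, 125, 124, 130, 122, 124, 124, 127, 124, 127, 124, 119, 124, 123, 123, 99, 94, 124, 121, 124, 124, 126, 123, 124, 123]
```

Request:
arm_command(
  steps=[
    {"slide": [-0.015,0,0],"rot": [0,0,0],"grip": 0.6},
    {"slide": [-0.025,0,0],"rot": [0,0,0],"grip": 0.6},
    {"slide": [-0.022,0,-0.01],"rot": [0,0,0],"grip": 0.6},
    {"slide": [-0.012,-0.0005,-0.015],"rot": [0,0,0],"grip": 0.6},
    {"slide": [0,0,-0.015],"rot": [0,0,0],"grip": 0.6},
    {"slide": [0,0,-0.015],"rot": [0,0,0],"grip": 0.6},
    {"slide": [0,0,0],"rot": [0,0,0],"grip": 0.6},
    {"slide": [0,0,0],"rot": [0,0,0],"grip": 0.6},
  ],
)

```text
time: 10.9
ee_pos: [0.6243, 0.034, 0.1728]
eef_rot: [0.033, 0.999, -0.0, 0.0]
ft_force: [0.1, -0.4, -0.7]
width: 0.06
grip_force: 20.0
```

Run:
```python
from h import *
s=sensors.read_state();w=eyes.camera("wrist");save(w,"w7.png");q=eyes.camera("side");save(q,"s7.png")
print(s["time"],s["ee_pos"],s["eef_rot"],s["ft_force"])
e=s["ee_pos"]
print("held",fitcirc(w,e,e[2]+.015,[.03,.0275],.005)[0]-e[:2],[d["bbox"] for d in eyes.look_for("receiver",q)[:1]],[d["bbox"] for d in eyes.look_for("fine_sieve",q)[:2]])
```

```text
10.9 [0.62426554 0.03400902 0.1727886 ] [ 3.25058560e-02  9.99471531e-01 -5.69502303e-05  1.58290221e-04] [ 0.07090608 -0.37117466 -0.69062196]
held [ 0.00053446 -0.00030902] [[326.0, 193.1, 348.6, 213.7]] [[328.2, 175.6, 348.3, 198.8]]
```

Request:
arm_command(
  steps=[
    {"slide": [-0.0005,0,-0.012],"rot": [0,0,0],"grip": 0.6},
    {"slide": [0,0,-0.012],"rot": [0,0,0],"grip": 0.6},
    {"slide": [0,0,-0.007],"rot": [0,0,0],"grip": 0.6},
    {"slide": [0,0,-0.004],"rot": [0,0,0],"grip": 0.6},
    {"slide": [0,0,-0.003],"rot": [0,0,0],"grip": 0.6},
    {"slide": [0,0,-0.002],"rot": [0,0,0],"grip": 0.6},
    {"slide": [0,0,0],"rot": [0,0,0],"grip": 0.6},
    {"slide": [0,0,0],"rot": [0,0,0],"grip": 0.6},
  ],
)

```text
time: 12.1
ee_pos: [0.6234, 0.0341, 0.1328]
eef_rot: [0.032, 0.999, 0.0, 0.0]
ft_force: [0.4, -0.4, -1.3]
width: 0.0603
grip_force: 20.0
```

Request:
arm_command(
  steps=[
    {"slide": [0,0,-0.001],"rot": [0,0,0],"grip": 0.6},
    {"slide": [0,0,-0.001],"rot": [0,0,0],"grip": 0.6},
    {"slide": [0,0,0],"rot": [0,0,0],"grip": 0.6},
    {"slide": [0,0,0],"rot": [0,0,0],"grip": 0.6},
    {"slide": [0,0,0],"rot": [0,0,0],"grip": 0.6},
    {"slide": [0,0,0],"rot": [0,0,0],"grip": 0.6},
    {"slide": [0,0,0],"rot": [0,0,0],"grip": 0.6},
    {"slide": [0,0,0],"rot": [0,0,0],"grip": 0.6},
  ],
)

```text
time: 13.1
ee_pos: [0.6234, 0.0341, 0.131]
eef_rot: [0.032, 0.999, 0.0, 0.0]
ft_force: [-2.9, 0.2, 5.5]
width: 0.0603
grip_force: 20.0
```

Request:
arm_command(
  steps=[
    {"slide": [0,0,0],"rot": [0,0,0],"grip": 0.75},
    {"slide": [0,0,0],"rot": [0,0,0],"grip": 0.86},
    {"slide": [0,0,0],"rot": [0,0,0],"grip": 0.86},
    {"slide": [0,0,0],"rot": [0,0,0],"grip": 0.86},
    {"slide": [0,0,0.02],"rot": [0,0,0],"grip": 0.86},
    {"slide": [0,0,0.035],"rot": [0,0,0],"grip": 0.86},
    {"slide": [0,0,0.035],"rot": [0,0,0],"grip": 0.86},
    {"slide": [0,0,0.01],"rot": [0,0,0],"grip": 0.86},
  ],
)

```text
time: 14.1
ee_pos: [0.6242, 0.034, 0.2329]
eef_rot: [0.033, 0.999, 0.0, 0.002]
ft_force: [0.3, 0.4, -0.2]
width: 0.0748
grip_force: 0.0
```

Run:
```python
from h import *
s=sensors.read_state();w=eyes.camera("wrist");save(w,"w8.png");q=eyes.camera("side");save(q,"s8.png")
print(s["time"],s["ee_pos"],s["ft_force"],s["width"])
print([d["bbox"] for d in eyes.look_for("fine_sieve",w)[:1]],[d["bbox"] for d in eyes.look_for("receiver",q)[:1]],[d["bbox"] for d in eyes.look_for("fine_sieve",q)[:2]])
for rs in([.03],[.0275],[.03,.0275]):print(fitcirc(w,[.623,.0335],.147,rs,.008),fitcirc(w,[.623,.0335],.146,rs,.008)[0])
```

```text
14.1 [0.62421658 0.03404853 0.23287843] [ 0.34801915  0.36070323 -0.24555284] 0.07476539310119787
[[279.9, 157.0, 364.0, 238.5]] [] [[324.8, 188.9, 350.1, 210.1]]
(array([0.6198, 0.0349]), np.float64(303.0), array([0.0011, 0.0016])) [0.6204 0.0345]
(array([0.622 , 0.0338]), np.float64(526.0), array([0.0004, 0.0004])) [0.6225 0.0338]
(array([0.6225, 0.0338]), np.float64(737.0), array([0.0004, 0.0004])) [0.6225 0.0338]
```

Fine sieve sits at about (0.6225, 0.034). On to the coarse sieve.

Request:
arm_command(
  steps=[
    {"slide": [-0.012,0.04,0.01],"rot": [0,0,0],"grip": 0.86},
    {"slide": [-0.018,0.05,0],"rot": [0,0,0],"grip": 0.86},
    {"slide": [-0.018,0.05,0],"rot": [0,0,0],"grip": 0.86},
    {"slide": [-0.018,0.05,0],"rot": [0,0,0],"grip": 0.86},
    {"slide": [-0.018,0.05,-0.02],"rot": [0,0,0],"grip": 0.86},
    {"slide": [-0.018,0.05,-0.03],"rot": [0,0,0],"grip": 0.86},
    {"slide": [-0.018,0.05,-0.03],"rot": [0,0,0],"grip": 0.86},
    {"slide": [-0.01,0.032,-0.03],"rot": [0,0,0],"grip": 0.86},
  ],
)

```text
time: 15.35
ee_pos: [0.4908, 0.4086, 0.1281]
eef_rot: [0.031, 1.0, -0.0, -0.001]
ft_force: [0.7, -0.4, 0.7]
width: 0.0747
grip_force: 0.0
```

Run:
```python
from h import *
for k in range(3): w=eyes.camera("wrist")
s=sensors.read_state()
print(s["time"],s["ee_pos"],s["eef_rot"])
b=eyes.look_for("coarse_sieve",w)[0]["bbox"];print(b,onz(w,((b[0]+b[2])/2,(b[1]+b[3])/2),.036))
for rs in([.03],[.0275],[.03,.0275]):print(fitcirc(w,[.4935,.4055],.036,rs,.008))
```

```text
15.5 [0.49047479 0.40698961 0.12709283] [ 0.03057008  0.99952876 -0.00171796 -0.00218577]
[280.4, 165.1, 359.3, 248.6] [0.49133812 0.40564842 0.036     ]
(array([0.4942, 0.4082]), np.float64(741.0), array([0.0006, 0.0024]))
(array([0.4929, 0.4069]), np.float64(1358.0), array([0.0004, 0.0004]))
(array([0.4928, 0.407 ]), np.float64(1974.0), array([0.0004, 0.0004]))
```

Request:
arm_command(
  steps=[
    {"slide": [-0.001,0,-0.02],"rot": [0,0,0],"grip": 0.86},
    {"slide": [0,0,-0.03],"rot": [0,0,0],"grip": 0.86},
    {"slide": [0,0,-0.03],"rot": [0,0,0],"grip": 0.86},
    {"slide": [0,0,-0.02],"rot": [0,0,0],"grip": 0.86},
    {"slide": [0,0,-0.014],"rot": [0,0,0],"grip": 0.86},
    {"slide": [0,0,0],"rot": [0,0,0],"grip": 0.86},
    {"slide": [0,0,0],"rot": [0,0,0],"grip": 0.86},
    {"slide": [0,0,0],"rot": [0,0,0],"grip": 0.6},
  ],
)

```text
time: 16.55
ee_pos: [0.4928, 0.4066, 0.0176]
eef_rot: [0.032, 0.999, 0.001, 0.001]
ft_force: [0.9, 0.3, 0.0]
width: 0.0706
grip_force: 0.0
```

Request:
arm_command(
  steps=[
    {"slide": [0,0,0],"rot": [0,0,0],"grip": 0.6},
    {"slide": [0,0,0],"rot": [0,0,0],"grip": 0.6},
    {"slide": [0,0,0],"rot": [0,0,0],"grip": 0.6},
    {"slide": [0,0,0],"rot": [0,0,0],"grip": 0.6},
    {"slide": [0,0,0],"rot": [0,0,0],"grip": 0.6},
    {"slide": [0,0,0],"rot": [0,0,0],"grip": 0.6},
    {"slide": [0,0,0],"rot": [0,0,0],"grip": 0.6},
    {"slide": [0,0,0],"rot": [0,0,0],"grip": 0.6},
  ],
  newtons=20,
)

```text
time: 17.55
ee_pos: [0.4925, 0.4064, 0.0171]
eef_rot: [0.032, 0.999, 0.0, 0.0]
ft_force: [-0.8, 0.6, 6.1]
width: 0.0594
grip_force: 20.0
```

Request:
arm_command(
  steps=[
    {"slide": [0,0,0.01],"rot": [0,0,0],"grip": 0.6},
    {"slide": [0,0,0.03],"rot": [0,0,0],"grip": 0.6},
    {"slide": [0,0,0.045],"rot": [0,0,0],"grip": 0.6},
    {"slide": [0,0,0.05],"rot": [0,0,0],"grip": 0.6},
    {"slide": [0,0,0.05],"rot": [0,0,0],"grip": 0.6},
    {"slide": [0.0055,-0.0125,0.02],"rot": [0,0,0],"grip": 0.6},
    {"slide": [0.01,-0.03,0],"rot": [0,0,0],"grip": 0.6},
    {"slide": [0.015,-0.04,0],"rot": [0,0,0],"grip": 0.6},
  ],
)

```text
time: 18.55
ee_pos: [0.5224, 0.3226, 0.2209]
eef_rot: [0.032, 0.999, -0.0, -0.001]
ft_force: [0.8, -0.3, -1.0]
width: 0.0594
grip_force: 20.0
```

Request:
arm_command(
  steps=[
    {"slide": [0.018,-0.05,0],"rot": [0,0,0],"grip": 0.6},
    {"slide": [0.018,-0.05,0],"rot": [0,0,0],"grip": 0.6},
    {"slide": [0.018,-0.05,0],"rot": [0,0,0],"grip": 0.6},
    {"slide": [0.018,-0.05,0],"rot": [0,0,0],"grip": 0.6},
    {"slide": [0.018,-0.05,0],"rot": [0,0,0],"grip": 0.6},
    {"slide": [0.01,-0.04,0],"rot": [0,0,0],"grip": 0.6},
    {"slide": [0,0,0],"rot": [0,0,0],"grip": 0.6},
    {"slide": [0,0,0],"rot": [0,0,0],"grip": 0.6},
  ],
)

```text
time: 19.55
ee_pos: [0.6222, 0.0338, 0.2209]
eef_rot: [0.032, 0.999, 0.0, -0.001]
ft_force: [0.0, 0.6, -0.6]
width: 0.0594
grip_force: 20.0
```

Run:
```python
from h import *
for k in range(3): w=eyes.camera("wrist")
q=eyes.camera("side")
s=sensors.read_state();e=s["ee_pos"]
print(s["time"],e,s["eef_rot"],s["ft_force"],s["width"])
for rs in([.03],[.0275],[.03,.0275]):print("held",fitcirc(w,e,e[2]+.019,rs,.006)[0]-e[:2])
print([d["bbox"] for d in eyes.look_for("fine_sieve",q)[:2]],[d["bbox"] for d in eyes.look_for("coarse_sieve",q)[:2]])
print(proj(q,[.6225,.034,.147]),proj(q,[e[0],e[1],e[2]-.015]))
```

```text
19.75 [0.6225355  0.03493063 0.22142676] [ 3.14595650e-02  9.99504990e-01  1.95439163e-04 -1.80921841e-04] [ 0.85188605  0.55900098 -0.55615358] 0.06006361420008073
held [ 0.0035645  -0.00023063]
held [ 3.46450222e-03 -3.06270040e-05]
held [ 0.0044645  -0.00203063]
[[326.0, 188.5, 349.9, 211.5]] [[327.1, 159.8, 347.3, 184.4], [412.5, 202.3, 433.8, 220.4]]
[336.39292783 194.36996875] [336.95474729 176.27309621]
```

Run:
```python
from h import *
w=eyes.camera("wrist");q=eyes.camera("side");sc=eyes.camera("scene");s=sensors.read_state();e=s["ee_pos"];print(e,s["ft_force"])
im=w["pixels"].copy();t=np.linspace(0,6.283,200)
b=cv2.resize(im,None,fx=4,fy=4,interpolation=cv2.INTER_CUBIC)
for a in t:
    u=proj(w,[e[0]+.03*np.cos(a),e[1]+.03*np.sin(a),e[2]+.0189]);cv2.circle(b,tuple(int(x) for x in (u+.5)*4),1,(255,0,0),-1)
b=b[4*170:4*340,4*220:4*430]
top=cv2.resize(b,(494,400))
r1=cv2.resize(q["pixels"][140:220,300:380],(300,300),interpolation=cv2.INTER_CUBIC)
r2=cv2.resize(sc["pixels"][130:210,270:350],(300,300),interpolation=cv2.INTER_CUBIC)
r=np.vstack([r1,r2]);L=np.zeros((600,494,3),np.uint8);L[:400]=top
cv2.imwrite("pics/m9.png",cv2.cvtColor(np.hstack([L,r]),cv2.COLOR_RGB2BGR))
```

```text
[0.62275745 0.03396408 0.22161665] [ 0.49760838 -0.18934196 -1.4480767 ]
```

View pics/m9.png

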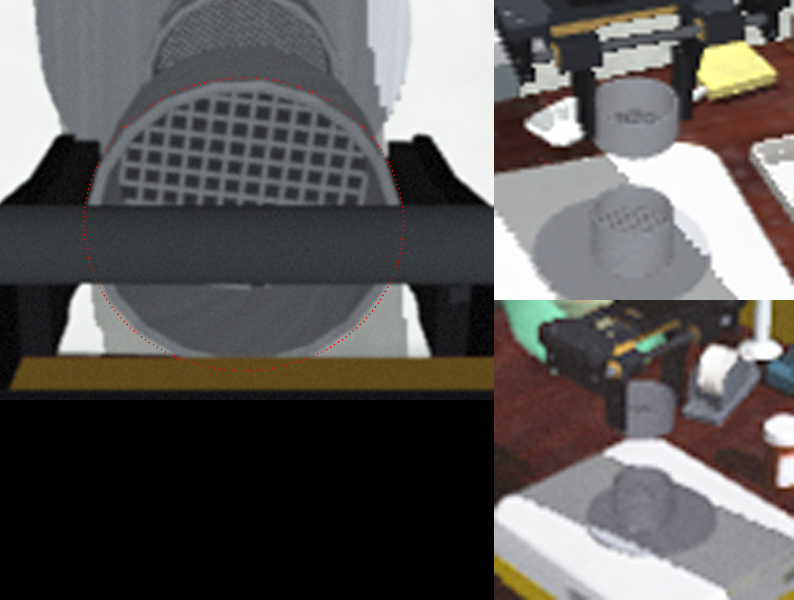

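The wrist crop shows the rim a bit smaller than predicted, so the sieve may sit lower in the grip than I assumed. It looks upright and centred over the fine sieve in both outside views. I'll measure its height in the hand.

Run:
```python
from h import *
w=eyes.camera("wrist");q=eyes.camera("side");s=sensors.read_state();e=s["ee_pos"];print(s["time"],e,s["ft_force"])
for dz in np.arange(.004,.024,.002):
    r=fitcirc(w,e,e[2]+dz,[.03,.0275],.005);print(round(dz,3),r[0]-e[:2],r[1])
b=eyes.look_for("coarse_sieve",q)[0]["bbox"];print(b)
t=np.linspace(0,6.28,100)
for off in (.009,.015,.021):
    P=np.array([proj(q,[e[0]+r*np.cos(a),e[1]+r*np.sin(a),e[2]-off+z]) for r,z in((.0225,0),(.025,.006),(.03,.006),(.03,.034)) for a in t]);print(off,P.min(0),P.max(0))
P=np.array([proj(q,[.6225+.03*np.cos(a),.034+.03*np.sin(a),z]) for z in(.107,.147) for a in t]);print("nest",P.min(0),P.max(0),eyes.look_for("fine_sieve",q)[0]["bbox"])
```

```text
20.1 [0.62274805 0.03374074 0.2215784 ] [ 0.32260966 -0.82134868 -0.87827111]
0.004 [0.00485195 0.00125926] 673.0
0.006 [0.00485195 0.00135926] 701.0
0.008 [ 0.00465195 -0.00114074] 701.0
0.01 [ 0.00465195 -0.00094074] 798.0
0.012 [ 0.00435195 -0.00034074] 775.0
0.014 [ 0.00455195 -0.00134074] 808.0
0.016 [ 0.00225195 -0.00084074] 946.0
0.018 [ 0.00245195 -0.00164074] 903.0
0.02 [ 0.00365195 -0.00304074] 781.0
0.022 [ 0.00435195 -0.00064074] 820.0
[323.2, 160.2, 349.8, 181.9]
0.009 [324.91900644 157.09856228] [348.54615493 179.57191761]
0.015 [324.93577914 159.04221238] [348.48055383 181.47401661]
0.021 [324.95243544 160.9726668 ] [348.41540871 183.36296082]
nest [325.24028139 187.65758308] [347.5659115  212.94076771] [324.6, 188.2, 349.1, 208.2]
```

Request:
arm_command(
  steps=[
    {"slide": [0,0,-0.015],"rot": [0,0,0],"grip": 0.6},
    {"slide": [0,0,-0.018],"rot": [0,0,0],"grip": 0.6},
    {"slide": [0,0,-0.015],"rot": [0,0,0],"grip": 0.6},
    {"slide": [0,0,-0.007],"rot": [0,0,0],"grip": 0.6},
    {"slide": [0,0,-0.004],"rot": [0,0,0],"grip": 0.6},
    {"slide": [0,0,-0.002],"rot": [0,0,0],"grip": 0.6},
    {"slide": [0,0,0],"rot": [0,0,0],"grip": 0.6},
    {"slide": [0,0,0],"rot": [0,0,0],"grip": 0.6},
  ],
)

```text
time: 21.2
ee_pos: [0.623, 0.0336, 0.161]
eef_rot: [0.032, 0.999, 0.0, 0.0]
ft_force: [0.6, -0.9, -2.1]
width: 0.0594
grip_force: 20.0
```

Request:
arm_command(
  steps=[
    {"slide": [0,0,-0.002],"rot": [0,0,0],"grip": 0.6},
    {"slide": [0,0,-0.001],"rot": [0,0,0],"grip": 0.6},
    {"slide": [0,0,-0.001],"rot": [0,0,0],"grip": 0.6},
    {"slide": [0,0,-0.001],"rot": [0,0,0],"grip": 0.6},
    {"slide": [0,0,0],"rot": [0,0,0],"grip": 0.6},
    {"slide": [0,0,0],"rot": [0,0,0],"grip": 0.6},
    {"slide": [0,0,0],"rot": [0,0,0],"grip": 0.6},
    {"slide": [0,0,0],"rot": [0,0,0],"grip": 0.6},
  ],
)

```text
time: 22.2
ee_pos: [0.6228, 0.0336, 0.1556]
eef_rot: [0.032, 0.999, 0.0, 0.0]
ft_force: [-0.3, -0.6, -1.1]
width: 0.0591
grip_force: 20.0
```

Request:
arm_command(
  steps=[
    {"slide": [0,0,-0.001],"rot": [0,0,0],"grip": 0.6},
    {"slide": [0,0,0],"rot": [0,0,0],"grip": 0.6},
    {"slide": [0,0,-0.001],"rot": [0,0,0],"grip": 0.6},
    {"slide": [0,0,0],"rot": [0,0,0],"grip": 0.6},
    {"slide": [0,0,0],"rot": [0,0,0],"grip": 0.6},
    {"slide": [0,0,0],"rot": [0,0,0],"grip": 0.6},
    {"slide": [0,0,0],"rot": [0,0,0],"grip": 0.6},
    {"slide": [0,0,0],"rot": [0,0,0],"grip": 0.6},
  ],
)

```text
time: 23.2
ee_pos: [0.6231, 0.0336, 0.1547]
eef_rot: [0.032, 0.999, 0.0, 0.001]
ft_force: [-3.2, -0.4, 8.6]
width: 0.0589
grip_force: 20.0
```

Request:
arm_command(
  steps=[
    {"slide": [0,0,0],"rot": [0,0,0],"grip": 0.75},
    {"slide": [0,0,0],"rot": [0,0,0],"grip": 0.86},
    {"slide": [0,0,0],"rot": [0,0,0],"grip": 0.86},
    {"slide": [0,0,0],"rot": [0,0,0],"grip": 0.86},
    {"slide": [0,0,0.02],"rot": [0,0,0],"grip": 0.86},
    {"slide": [0,0,0.035],"rot": [0,0,0],"grip": 0.86},
    {"slide": [0,0,0.04],"rot": [0,0,0],"grip": 0.86},
    {"slide": [0,0,0.03],"rot": [0,0,0],"grip": 0.86},
  ],
)

```text
time: 24.2
ee_pos: [0.623, 0.0336, 0.2804]
eef_rot: [0.032, 0.999, 0.0, 0.001]
ft_force: [0.1, 0.9, 0.0]
width: 0.0748
grip_force: 0.0
```

Run:
```python
from h import *
for k in range(2): w=eyes.camera("wrist")
q=eyes.camera("side");save(q,"s10.png");save(w,"w10.png");s=sensors.read_state();e=s["ee_pos"];print(s["time"],e,s["ft_force"])
for rs in([.03],[.0275],[.03,.0275]):print(fitcirc(w,[.6228,.034],.174,rs,.008))
b=eyes.look_for("coarse_sieve",w)[0]["bbox"];print(b,onz(w,((b[0]+b[2])/2,(b[1]+b[3])/2),.174), "w expected", proj(w,[.623,.004,.174]),proj(w,[.623,.064,.174]))
for n in("coarse_sieve","fine_sieve","funnel","beaker","cylinder","amber_bottle"):print(n,[(d["bbox"],d["conf"]) for d in eyes.look_for(n,q)[:3]])
t=np.linspace(0,6.28,100)
P=np.array([proj(q,[.6228+.03*np.cos(a),.034+.03*np.sin(a),z]) for z in(.107,.175) for a in t]);print("nest",P.min(0),P.max(0))
```

```text
24.35 [0.62350579 0.0335938  0.28014134] [-0.27479986 -0.12365388  0.08444618]
(array([0.6237, 0.0406]), np.float64(480.0), array([0.0009, 0.0003]))
(array([0.6232, 0.0331]), np.float64(587.0), array([0.0004, 0.0004]))
(array([0.6256, 0.0398]), np.float64(853.0), array([0.001 , 0.0026]))
[519.7, 144.7, 577.5, 192.9] [0.61583141 0.2105648  0.174     ] w expected [286.38540415 194.42539201] [361.66897122 189.62083003]
coarse_sieve [([326.4, 181.5, 348.6, 203.3], 0.95), ([458.3, 189.5, 479.2, 205.1], 0.76), ([411.1, 203.1, 434.4, 223.4], 0.56)]
fine_sieve [([327.8, 202.5, 347.5, 210.8], 0.4)]
funnel [([167.4, 247.3, 183.5, 274.4], 0.8), ([196.6, 241.2, 219.4, 273.3], 0.79), ([169.4, 209.3, 190.4, 231.5], 0.61)]
beaker [([175.7, 225.3, 194.8, 245.5], 0.77), ([168.7, 207.3, 191.0, 232.6], 0.62)]
cylinder [([229.0, 195.1, 249.8, 247.2], 0.56), ([327.4, 181.1, 349.0, 202.3], 0.16)]
amber_bottle [([218.1, 196.8, 240.3, 228.8], 0.72)]
nest [325.2103038  179.44348146] [347.89035638 213.00818392]
```

Request:
arm_command(
  steps=[
    {"slide": [-0.01,-0.03,0],"rot": [0,0,0],"grip": 0.86},
    {"slide": [-0.015,-0.05,0],"rot": [0,0,0],"grip": 0.86},
    {"slide": [-0.018,-0.056,0],"rot": [0,0,0],"grip": 0.86},
    {"slide": [-0.018,-0.056,0],"rot": [0,0,0],"grip": 0.86},
    {"slide": [-0.018,-0.056,0],"rot": [0,0,0],"grip": 0.86},
    {"slide": [-0.018,-0.056,0],"rot": [0,0,0],"grip": 0.86},
    {"slide": [-0.018,-0.056,0],"rot": [0,0,0],"grip": 0.86},
    {"slide": [-0.01,-0.034,0],"rot": [0,0,0],"grip": 0.86},
  ],
)

```text
time: 25.7
ee_pos: [0.4958, -0.3635, 0.2785]
eef_rot: [0.034, 0.999, -0.0, -0.0]
ft_force: [0.3, 0.9, -0.7]
width: 0.075
grip_force: 0.0
```

Run:
```python
from h import *
for k in range(5): w=eyes.camera("wrist")
sc=eyes.camera("scene");s=sensors.read_state();e=s["ee_pos"];print(s["time"],e,s["eef_rot"],s["joint_positions"])
for n in("funnel","cylinder","amber_bottle","vial","beaker"):print(n,[(d["bbox"],round(d["conf"],2)) for d in eyes.look_for(n,w)[:3]])
for g in ([.482,-.372],):
  for z in(.09,.072):
    for rs in([.03],[.03,.028]):print(z,fitcirc(w,g,z,rs,.016))
print(proj(w,[.482,-.372,.09]))
q=eyes.camera("side");
a=cv2.resize(w["pixels"][:240],(800,300));b=cv2.resize(q["pixels"][170:230,296:376],(400,300),interpolation=cv2.INTER_CUBIC);c=cv2.resize(sc["pixels"][140:230,280:400],(400,300),interpolation=cv2.INTER_CUBIC)
cv2.imwrite("pics/m11.png",cv2.cvtColor(np.vstack([a,np.hstack([b,c])]),cv2.COLOR_RGB2BGR))
```

```text
26.0 [ 0.4985084  -0.35907979  0.27826965] [ 3.15544664e-02  9.99501936e-01  4.36534543e-04 -6.94847767e-05] [ 0.09994183  0.31079457  0.58045488  1.43104162 -0.17037497  1.45053232
  2.18653006]
funnel [([258.5, 241.4, 307.3, 294.0], 0.95), ([341.8, 244.2, 382.1, 297.4], 0.73), ([283.5, 133.9, 342.6, 195.7], 0.64)]
cylinder [([401.6, 166.6, 478.8, 241.3], 0.77)]
amber_bottle [([401.0, 98.4, 458.0, 145.7], 0.64)]
vial []
beaker [([308.0, 150.8, 317.0, 160.6], 0.55)]
0.09 (array([ 0.4869, -0.3723]), np.float64(1318.0), array([0.001 , 0.0003]))
0.09 (array([ 0.4891, -0.3726]), np.float64(1595.0), array([0.0004, 0.0005]))
0.072 (array([ 0.4923, -0.373 ]), np.float64(976.0), array([0.0002, 0.0013]))
0.072 (array([ 0.4939, -0.3716]), np.float64(1305.0), array([0.0003, 0.0008]))
[311.12980029 160.58173199]
```

View pics/m11.png

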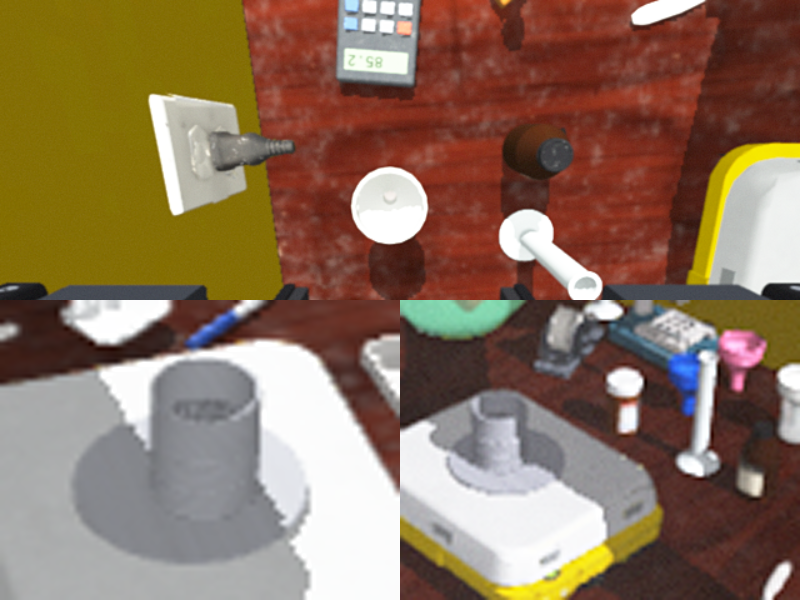

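Nest stands upright and square on the plate (lower crops). In the wrist view, the funnel rim centre is about (312,164) px, the amber bottle cap (443,123), the cylinder foot (420,188) and mouth (468,228). A wall plug lies to the left, tip about (237,118). I'll check the clearances.

Run:
```python
from h import *
w=eyes.camera("wrist");s=sensors.read_state();print(s["time"],s["ee_pos"])
for n,uv,z in[("funnel",(312,164.4),.09),("wall foot",(200,40),0),("wall foot2",(222,220),0),("plug z.05",(237,118),.05),("plug z.1",(237,118),.1),("plug z.15",(237,118),.15),("amber cap",(443,123),.094),("amber foot?",(425,118),.0),("cyl foot",(420,188),0.003),("cyl mouth",(468,228),.153)]:print(n,np.round(onz(w,uv,z),3))
for z in(.09,.088):
    for rs in([.03],[.03,.028],[.028]):print(z,fitcirc(w,[.487,-.372],z,rs,.01))
q=eyes.camera("side")
```

```text
26.35 [ 0.49804263 -0.35996623  0.27863696]
funnel [ 0.487 -0.371  0.09 ]
wall foot [ 0.349 -0.493  0.   ]
wall foot2 [ 0.568 -0.498  0.   ]
plug z.05 [ 0.438 -0.45   0.05 ]
plug z.1 [ 0.436 -0.438  0.1  ]
plug z.15 [ 0.435 -0.426  0.15 ]
amber cap [ 0.454 -0.242  0.094]
amber foot? [ 0.454 -0.233  0.   ]
cyl foot [ 0.541 -0.239  0.003]
cyl mouth [ 0.54  -0.238  0.153]
0.09 (array([ 0.4869, -0.3723]), np.float64(1326.0), array([0.001 , 0.0003]))
0.09 (array([ 0.4889, -0.3725]), np.float64(1599.0), array([0.0005, 0.0007]))
0.09 (array([ 0.4877, -0.371 ]), np.float64(895.0), array([0.003 , 0.0009]))
0.088 (array([ 0.4871, -0.3722]), np.float64(1207.0), array([0.0015, 0.0004]))
0.088 (array([ 0.4898, -0.3732]), np.float64(1581.0), array([0.0002, 0.001 ]))
0.088 (array([ 0.4854, -0.3714]), np.float64(877.0), array([0.0035, 0.0008]))
```

Request:
arm_command(
  steps=[
    {"slide": [-0.0015,-0.0015,0],"rot": [0,0,-10],"grip": 0.86},
    {"slide": [-0.0015,-0.0015,0],"rot": [0,0,-10],"grip": 0.86},
    {"slide": [-0.0015,-0.0015,0],"rot": [0,0,-10],"grip": 0.86},
    {"slide": [-0.0015,-0.0015,0],"rot": [0,0,-10],"grip": 0.86},
    {"slide": [-0.0015,-0.0015,0],"rot": [0,0,-10],"grip": 0.86},
    {"slide": [-0.0015,-0.0015,0],"rot": [0,0,-10],"grip": 0.86},
    {"slide": [-0.001,-0.0015,0],"rot": [0,0,-10],"grip": 0.86},
    {"slide": [-0.001,-0.0015,0],"rot": [0,0,-10],"grip": 0.86},
  ],
)

```text
time: 27.4
ee_pos: [0.4868, -0.3723, 0.2786]
eef_rot: [0.669, 0.743, 0.0, 0.0]
ft_force: [1.4, 0.3, -0.2]
width: 0.0745
grip_force: 0.0
```

Request:
arm_command(
  steps=[
    {"slide": [0,0,-0.02],"rot": [0,0,-10],"grip": 0.86},
    {"slide": [0,0,-0.03],"rot": [0,0,-10],"grip": 0.86},
    {"slide": [0,0,-0.03],"rot": [0,0,-10],"grip": 0.86},
    {"slide": [0,0,-0.03],"rot": [0,0,-5],"grip": 0.86},
    {"slide": [0,0,-0.01],"rot": [0,0,0],"grip": 0.86},
    {"slide": [0,0,0],"rot": [0,0,0],"grip": 0.86},
    {"slide": [0,0,0],"rot": [0,0,0],"grip": 0.86},
    {"slide": [0,0,0],"rot": [0,0,0],"grip": 0.86},
  ],
)

```text
time: 28.4
ee_pos: [0.4872, -0.3728, 0.1596]
eef_rot: [0.86, 0.51, 0.001, 0.001]
ft_force: [0.2, 0.2, -0.3]
width: 0.0748
grip_force: 0.0
```

Run:
```python
from h import *
for k in range(2): w=eyes.camera("wrist")
save(w,"w12.png");s=sensors.read_state();e=s["ee_pos"];print(s["time"],e,s["eef_rot"],s["joint_positions"][6],s["ft_force"])
print([(d["bbox"],round(d["conf"],2),onz(w,((d["bbox"][0]+d["bbox"][2])/2,(d["bbox"][1]+d["bbox"][3])/2),.085)) for d in eyes.look_for("funnel",w)[:3]],proj(w,[.487,-.3717,.09]))
for z in(.09,):
    for rs in([.03],[.03,.028],[.028]):print(z,fitcirc(w,[.487,-.3717],z,rs,.008))
```

```text
28.5 [ 0.48702693 -0.37261422  0.15922899] [8.60310515e-01 5.09770044e-01 3.72407842e-04 4.26042264e-04] 0.3606139665131821 [ 1.31113936 -0.41845406 -0.0250444 ]
[([281.9, 161.3, 368.6, 248.7], 0.82, array([ 0.48753742, -0.37352304,  0.085     ])), ([416.0, 0.0, 513.6, 93.1], 0.65, array([ 0.61307176, -0.32510067,  0.085     ])), ([452.8, 131.9, 547.1, 214.9], 0.6, array([ 0.60263748, -0.4110922 ,  0.085     ]))] [323.33348272 205.16316788]
0.09 (array([ 0.4871, -0.3723]), np.float64(1615.0), array([0.0004, 0.0004]))
0.09 (array([ 0.4878, -0.3718]), np.float64(1793.0), array([0.0009, 0.0007]))
0.09 (array([ 0.4889, -0.3706]), np.float64(944.0), array([0.0005, 0.0028]))
```

Request:
arm_command(
  steps=[
    {"slide": [0,0.0004,-0.02],"rot": [0,0,0],"grip": 0.86},
    {"slide": [0,0,-0.03],"rot": [0,0,0],"grip": 0.86},
    {"slide": [0,0,-0.025],"rot": [0,0,0],"grip": 0.86},
    {"slide": [0,0,-0.012],"rot": [0,0,0],"grip": 0.86},
    {"slide": [0,0,-0.008],"rot": [0,0,0],"grip": 0.86},
    {"slide": [0,0,0],"rot": [0,0,0],"grip": 0.86},
    {"slide": [0,0,0],"rot": [0,0,0],"grip": 0.86},
    {"slide": [0,0,0],"rot": [0,0,0],"grip": 0.6},
  ],
)

```text
time: 29.55
ee_pos: [0.4871, -0.3722, 0.0642]
eef_rot: [0.86, 0.51, 0.0, 0.0]
ft_force: [0.8, 0.2, -0.5]
width: 0.0708
grip_force: 0.0
```

Request:
arm_command(
  steps=[
    {"slide": [0,0,0],"rot": [0,0,0],"grip": 0.6},
    {"slide": [0,0,0],"rot": [0,0,0],"grip": 0.6},
    {"slide": [0,0,0],"rot": [0,0,0],"grip": 0.6},
    {"slide": [0,0,0],"rot": [0,0,0],"grip": 0.6},
    {"slide": [0,0,0],"rot": [0,0,0],"grip": 0.6},
    {"slide": [0,0,0],"rot": [0,0,0],"grip": 0.6},
    {"slide": [0,0,0],"rot": [0,0,0],"grip": 0.6},
    {"slide": [0,0,0],"rot": [0,0,0],"grip": 0.6},
  ],
  newtons=15,
)

```text
time: 30.55
ee_pos: [0.4869, -0.372, 0.0637]
eef_rot: [0.86, 0.51, 0.0, 0.0]
ft_force: [0.9, 0.2, 3.5]
width: 0.0599
grip_force: 15.0
```

Request:
arm_command(
  steps=[
    {"slide": [0,0,0.008],"rot": [0,0,0],"grip": 0.6},
    {"slide": [0,0,0.015],"rot": [0,0,0],"grip": 0.6},
    {"slide": [0,0,0.025],"rot": [0,0,0],"grip": 0.6},
    {"slide": [0,0,0.035],"rot": [0,0,0],"grip": 0.6},
    {"slide": [0,0,0.04],"rot": [0,0,0],"grip": 0.6},
    {"slide": [0,0,0.04],"rot": [0,0,0],"grip": 0.6},
    {"slide": [0,0,0.035],"rot": [0,0,0],"grip": 0.6},
    {"slide": [0,0,0.022],"rot": [0,0,0],"grip": 0.6},
  ],
)

```text
time: 31.55
ee_pos: [0.4866, -0.3724, 0.2864]
eef_rot: [0.861, 0.509, 0.001, 0.001]
ft_force: [0.7, 0.1, -0.3]
width: 0.0598
grip_force: 15.0
```

Run:
```python
from h import *
for k in range(2): q=eyes.camera("side")
sc=eyes.camera("scene");w=eyes.camera("wrist");save(q,"s13.png");save(sc,"sc13.png");save(w,"w13.png");s=sensors.read_state();e=s["ee_pos"];print(s["time"],e,s["width"],s["ft_force"])
for n,c in(("side",q),("scene",sc)):
    print(n,[(d["bbox"],round(d["conf"],2)) for d in eyes.look_for("funnel",c)[:4]],"beaker",[(d["bbox"],round(d["conf"],2)) for d in eyes.look_for("beaker",c)[:2]])
    for dz in(-.0447,.0263):print(proj(c,[e[0],e[1],e[2]+dz]))
for dz in(.020,.0263,.030):print(dz,fitcirc(w,e,e[2]+dz,[.03,.028],.006)[:2]-np.array(0) if 0 else (fitcirc(w,e,e[2]+dz,[.03,.028],.006)[0]-e[:2]))
```

```text
31.75 [ 0.48656512 -0.3719985   0.28363403] 0.05941645501390886 [-0.08905178  0.0687904  -0.97793469]
side [([198.3, 241.1, 219.2, 271.5], 0.98), ([151.8, 133.7, 173.8, 175.2], 0.78), ([166.3, 249.3, 183.3, 279.9], 0.64)] beaker [([175.5, 220.5, 193.4, 244.5], 0.56)]
[168.07831794 170.93246036]
[161.09080805 146.86526912]
scene [([398.2, 108.7, 410.5, 131.1], 0.71), ([373.9, 148.9, 392.1, 166.3], 0.45)] beaker [([394.1, 170.9, 405.0, 181.4], 0.56), ([400.6, 108.2, 409.8, 130.8], 0.44)]
[405.48680958 129.90044122]
[408.14803996 113.0995369 ]
0.02 [3.48830720e-05 1.69850474e-03]
0.0263 [-0.00046512  0.0004985 ]
0.03 [0.00043488 0.0013985 ]
```

Request:
arm_command(
  steps=[
    {"slide": [0.007,0.02,0],"rot": [0,0,0],"grip": 0.6},
    {"slide": [0.012,0.035,0],"rot": [0,0,0],"grip": 0.6},
    {"slide": [0.012,0.035,0],"rot": [0,0,0],"grip": 0.6},
    {"slide": [0.012,0.035,0],"rot": [0,0,0],"grip": 0.6},
    {"slide": [0.012,0.035,0],"rot": [0,0,0],"grip": 0.6},
    {"slide": [0.012,0.035,0],"rot": [0,0,0],"grip": 0.6},
    {"slide": [0.012,0.035,0],"rot": [0,0,0],"grip": 0.6},
    {"slide": [0.012,0.035,0],"rot": [0,0,0],"grip": 0.6},
  ],
)

```text
time: 32.95
ee_pos: [0.5778, -0.1057, 0.283]
eef_rot: [0.86, 0.51, -0.0, -0.0]
ft_force: [0.3, -1.0, 0.2]
width: 0.0604
grip_force: 15.0
```

Request:
arm_command(
  steps=[
    {"slide": [0.012,0.035,0],"rot": [0,0,0],"grip": 0.6},
    {"slide": [0.012,0.035,0],"rot": [0,0,0],"grip": 0.6},
    {"slide": [0.012,0.035,0],"rot": [0,0,0],"grip": 0.6},
    {"slide": [0.009,0.025,0],"rot": [0,0,0],"grip": 0.6},
    {"slide": [0,0.01,0],"rot": [0,0,0],"grip": 0.6},
    {"slide": [0,0,-0.01],"rot": [0,0,0],"grip": 0.6},
    {"slide": [0,0,-0.01],"rot": [0,0,0],"grip": 0.6},
    {"slide": [0,0,-0.01],"rot": [0,0,0],"grip": 0.6},
  ],
)

```text
time: 33.95
ee_pos: [0.6224, 0.0317, 0.2527]
eef_rot: [0.861, 0.509, -0.0, -0.0]
ft_force: [-0.3, -0.5, -0.7]
width: 0.0601
grip_force: 15.0
```

Run:
```python
from h import *
for k in range(4): q=eyes.camera("side")
sc=eyes.camera("scene");w=eyes.camera("wrist");s=sensors.read_state();e=s["ee_pos"];print(s["time"],e,s["eef_rot"],s["width"],s["ft_force"])
for n,c in(("side",q),("scene",sc)):
    print(n,[(d["bbox"],round(d["conf"],2)) for d in eyes.look_for("funnel",c)[:3]],"coarse",[(d["bbox"],round(d["conf"],2)) for d in eyes.look_for("coarse_sieve",c)[:2]])
    print("spout",proj(c,[e[0],e[1],e[2]-.0447]),"rim",proj(c,[.6228,.0337,.174]))
u=proj(q,[e[0],e[1],e[2]-.0447]).astype(int);g=cv2.cvtColor(q["pixels"],cv2.COLOR_RGB2GRAY)
print(u);print(g[u[1]-12:u[1]+22,u[0]].tolist())
for r in range(-8,6,2):print(u[1]+r,g[u[1]+r,u[0]-8:u[0]+9].tolist())
big=cv2.resize(q["pixels"][130:220,290:390],(500,450),interpolation=cv2.INTER_CUBIC);b2=cv2.resize(sc["pixels"][110:210,270:335],(292,450),interpolation=cv2.INTER_CUBIC)
cv2.imwrite("pics/m14.png",cv2.cvtColor(np.hstack([big,b2]),cv2.COLOR_RGB2BGR))
```

```text
34.25 [0.62295228 0.03285667 0.2539671 ] [8.60411448e-01 5.09599864e-01 3.11861244e-04 1.45399211e-04] 0.060049365522201574 [-0.08111382  0.79244062  0.53137208]
side [([199.2, 242.3, 219.8, 271.3], 0.81), ([238.6, 241.7, 256.6, 276.2], 0.59), ([165.4, 249.9, 185.9, 278.1], 0.54)] coarse [([324.8, 180.1, 348.5, 202.6], 0.94), ([413.3, 204.8, 435.0, 222.0], 0.9)]
spout [336.28620362 175.6367291 ] rim [336.43087551 186.41532914]
scene [([374.9, 151.7, 391.8, 166.1], 0.68), ([361.9, 157.2, 372.0, 173.5], 0.53)] coarse [([302.5, 165.5, 314.7, 184.3], 0.65), ([242.1, 223.8, 261.1, 243.7], 0.57)]
spout [309.31091987 162.7596888 ] rim [309.14608727 171.26643055]
[336 175]
[25, 26, 26, 26, 26, 27, 26, 73, 197, 197, 197, 198, 198, 198, 196, 127, 58, 163, 151, 144, 146, 146, 143, 143, 143, 142, 140, 114, 109, 120, 116, 148, 140, 143]
167 [49, 48, 36, 26, 26, 26, 26, 27, 26, 27, 26, 81, 143, 115, 70, 58, 57]
169 [172, 84, 41, 30, 27, 27, 28, 27, 26, 27, 25, 67, 72, 68, 62, 59, 65]
171 [254, 228, 110, 58, 57, 161, 185, 195, 197, 195, 184, 107, 64, 62, 102, 236, 244]
173 [129, 75, 55, 51, 50, 156, 186, 195, 197, 195, 182, 140, 124, 102, 77, 114, 98]
175 [35, 36, 55, 58, 62, 161, 188, 197, 198, 193, 178, 108, 65, 49, 36, 34, 52]
177 [41, 44, 49, 78, 83, 116, 179, 196, 196, 190, 125, 54, 29, 43, 48, 51, 58]
179 [38, 43, 69, 74, 67, 64, 77, 88, 58, 45, 66, 107, 116, 137, 165, 248, 252]
```

Request:
arm_command(
  steps=[
    {"slide": [0,0.0005,-0.005],"rot": [0,0,0],"grip": 0.6},
    {"slide": [0,0,-0.006],"rot": [0,0,0],"grip": 0.6},
    {"slide": [0,0,-0.006],"rot": [0,0,0],"grip": 0.6},
    {"slide": [0,0,-0.005],"rot": [0,0,0],"grip": 0.6},
    {"slide": [0,0,-0.002],"rot": [0,0,0],"grip": 0.6},
    {"slide": [0,0,0],"rot": [0,0,0],"grip": 0.6},
    {"slide": [0,0,0],"rot": [0,0,0],"grip": 0.6},
    {"slide": [0,0,0],"rot": [0,0,0],"grip": 0.6},
  ],
)

```text
time: 35.45
ee_pos: [0.6229, 0.0335, 0.2298]
eef_rot: [0.86, 0.51, 0.0, 0.0]
ft_force: [0.3, -1.4, -0.7]
width: 0.06
grip_force: 15.0
```

Run:
```python
from h import *
for k in range(3): q=eyes.camera("side")
sc=eyes.camera("scene");s=sensors.read_state();e=s["ee_pos"];print(s["time"],e,s["eef_rot"],s["ft_force"],abs(s["joint_vel"]).max())
for nm,c in(("side",q),("scene",sc)):
    g=cv2.cvtColor(c["pixels"],cv2.COLOR_RGB2GRAY);f=c["pose"][:3,3]-np.append(e[:2],0);f=f[:2]/np.hypot(*f[:2])
    P=proj(c,[e[0]+.008*f[0],e[1]+.008*f[1],e[2]-.0447]);A=proj(c,[.6228-.03*f[0],.0337-.03*f[1],.174]);B=proj(c,[.6228+.03*f[0],.0337+.03*f[1],.174])
    print(nm,"spout front edge",P,"rim back",A,"rim front",B,"spout axis",proj(c,[e[0],e[1],e[2]-.035]))
    u=int(round(P[0]));v=int(round(P[1]));print("col",u,"rows from",v-16);print(g[v-16:v+18,u].tolist())
    for r in(v-6,v-4,v-2):print(r,u-16,g[r,u-16:u+17].tolist())
    print([(n,[(d["bbox"],round(d["conf"],2)) for d in eyes.look_for(n,c)[:1]]) for n in("cylinder","amber_bottle","vial","beaker","coarse_sieve")])
```

```text
35.65 [0.62280864 0.03350146 0.2296351 ] [8.60389199e-01 5.09637535e-01 8.63729780e-05 3.35517890e-05] [-0.4488332   0.742181   -0.93677398] 0.0018405241645636427
side spout front edge [336.38111055 184.9197189 ] rim back [336.5108576  179.76643062] rim front [336.34743162 193.35200611] spout axis [336.43986004 180.12061088]
col 336 rows from 169
[27, 27, 25, 26, 26, 26, 26, 26, 30, 113, 197, 198, 198, 199, 198, 198, 184, 143, 144, 143, 140, 113, 109, 120, 117, 182, 141, 142, 142, 142, 142, 145, 144, 147]
179 320 [34, 35, 35, 35, 34, 37, 39, 38, 39, 42, 69, 74, 67, 120, 173, 193, 197, 197, 188, 145, 119, 137, 164, 248, 252, 252, 252, 252, 252, 252, 252, 252, 251]
181 320 [34, 38, 37, 41, 46, 44, 64, 101, 110, 136, 164, 170, 157, 160, 181, 193, 198, 197, 187, 154, 153, 150, 165, 167, 168, 248, 252, 252, 252, 252, 252, 252, 252]
183 320 [168, 170, 171, 171, 170, 169, 169, 169, 152, 140, 132, 137, 139, 154, 183, 194, 198, 196, 185, 153, 140, 139, 136, 136, 141, 152, 166, 169, 247, 252, 252, 252, 252]
[('cylinder', [([229.6, 196.9, 248.0, 246.7], 0.61)]), ('amber_bottle', [([221.1, 196.0
[... 565 characters left out ...]
7, 56, 59, 58, 59, 59, 59, 59, 60, 60, 56, 68, 130, 151, 120, 124, 100, 50, 56, 61, 60, 62, 61, 65, 65, 66, 70, 63, 59, 65]
166 293 [61, 55, 53, 54, 53, 54, 56, 57, 51, 49, 51, 49, 58, 83, 102, 146, 177, 184, 175, 124, 63, 50, 59, 59, 61, 64, 68, 64, 61, 61, 65, 61, 62]
168 293 [57, 52, 58, 49, 53, 48, 50, 51, 74, 113, 130, 153, 157, 175, 196, 166, 175, 179, 166, 178, 208, 219, 210, 174, 114, 54, 57, 61, 63, 53, 60, 54, 54]
[('cylinder', [([365.6, 156.8, 379.3, 194.8], 0.49)]), ('amber_bottle', [([379.9, 176.4, 395.0, 202.4], 0.66)]), ('vial', [([343.1, 160.4, 354.1, 183.6], 0.66)]), ('beaker', [([392.8, 168.2, 409.6, 184.7], 0.73)]), ('coarse_sieve', [([240.2, 224.6, 259.1, 243.8], 0.78)])]
```

```bash
python3 -c "
from bench import order;print(order.close_job())"
```

```text
the job is handed in; nothing more can be done
None
```

The job is handed in at about 36 s. Both sieves are stacked on the receiver, which stood about 6 mm off the plate's centre and was left there, and the funnel is held still with its spout centred about 11 mm above the top rim. No bottle was touched.

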